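Check the travel of a sprung tensioner arm and mark its peak reading

ROBOT

A 7-joint arm with a two-finger parallel gripper is mounted at the origin on a cart in front of the work surface, level with it; the furniture and walls round the work are solid. World frame = base frame: x ahead of the robot, y to its left, z up, the work surface at z = 0. Lengths are in m, angles in rad, forces in N, time in s.
With the tool pointing down it reaches from about 0.375 to 0.925 m from the base axis. Payload 3.1 kg.
Tool frame: the origin (TCP) lies on the centre line of the jaws, within the pads' length; the fingertips stand 14 mm ahead of it and the grasp point (between the pads) lies 5 mm behind it; z points along the fingers, y is the line along which they close (so a half turn about z gives the same grasp; the last joint's range is limited). The gripper opens to 85 mm and grips with 20 to 120 N. Pads are 22 mm wide; open, the fingers measure 114 mm over their backs; the gripper's body (76 mm by 85 mm) begins 54 mm behind the grasp point. The pads swing forward as they close: fully open they stand 13 mm farther back than shut.
Start: joints at [1.213, 0.383, 0.044, 1.598, -0.018, 1.161, -0.05], TCP at [0.167, -0.628, 0.245] pointing down, gripper open.
Joint ranges: [-2.61, 2.61], [-0.41, 2.15], [-1.48, 1.57], [0, 2.5], [-1.57, 4.71], [0.05, 1.97], [-2.85, 2.85]. Speed limits (rad/s): [2.79, 2.79, 3.14, 3.14, 3.14, 3.14, 3.14].

INTERFACE

Orientations are given as a rotation vector (axis times angle).
In Python, from workcell import ctrl, viewer, ticket, models gives the robot as it stands.
- The arm moves only by the tool send_rows, never from a script. Its argument "steps" is a list that holds one entry, the list of rows, each a list of 7 numbers: the shift along the world's x, y, z in cm, then the turn, a rotation vector about the world's x, y, z in degrees, then the finger opening in cm, from 0 to 8.54. In form: [[[tx, ty, tz, wx, wy, wz, hand], ...]]. A call has 1 to 20 rows; each row is the pose to reach, as a shift and turn from the pose commanded when the call began; what a row does not reach only later rows make up. A row lasts 1/8 s, in which the tool goes at most 62.5 mm and 10.7 degrees, less where a joint would pass 70% of its speed; a pose out of reach is approached as far as the arm can. A call with a gripper value outside its range is refused whole. The fingers move at their own pace and stop on an object; "grip_force" is the grip in N (left out, the last holds). Time passes only in rows, so rows that repeat a pose let the fingers close. It gives the time, the measured TCP pose, the force, the opening and the grip force at its end, in the units of the state.
- ctrl.observe(): the state, without advancing time (a new reading comes with each control period).
- viewer.read_camera(name): name is "scene" or "top" or "wrist"; returns the picture (420x560x3 uint8, blue, green, red); there is no depth.
- viewer.get_calibration(name): a dict with "camera_matrix" (3x3 intrinsics, pixels), "R" (3x3) and "t" (3): a world point X has camera coordinates R X + t. Camera axes: x right, y down, z forward; pixel columns grow to the right and rows downward; lengths in m; the calibration is good to about 2 mm. A picture is of the moment at which its call begins: read the wrist's pose just before it. get_calibration takes no time and is no camera call; for the wrist camera it gives the pose at the moment of the call.
- ticket.sign_off(): hands the job in; it is judged then, once.
Trained networks look in the newest picture that a camera, given by its name, has taken for a name from the list of things; names that differ only in an ending like _2 or _b are one class to them, and where a whole thing is asked for, a point or a joint stands for the part that bears it (a point fixed in the world has none). Each returns a list of dicts, best first, with "conf" (0 to 1); they miss things now and then, are a little off and sometimes report something else, mostly with a low value. They report only what shows in the picture. A call takes as long as a camera call.
- models.look_for(name, camera): "xyz" ([x, y, z] in m, in world coordinates, good to about 4 mm: the middle of the surface that is visible of it).
The state is a dict: "t": time; "qpos": joint angles; "joint_vel": joint speeds; "effort": joint torques, N m; "ee_pos": TCP position; "tool_rot": TCP orientation; "ft_force": force on the tool from outside, world axes, zero at the start; "ft_torque": the same for the moment, N m; "gripper_width": finger opening in m; "finger_force": force on a finger pad.
Only numpy, scipy, OpenCV 4.12 (cv2) and the standard library are available. Lean on these libraries where they do the work, as an engineer would, in place of code of your own. Each camera call takes 0.05 s, during which the arm holds its last target. There are 200 camera calls.

TASK

Check the sprung arm of the tensioner test gauge: push its handle round against the spring until you feel the arm come firmly up against its hidden stop, without forcing it (no more than about 20 N), then ease it all the way back to rest under control, never letting it fly back. The arm carries the thin needle along the scale and leaves it at the peak; do not touch the needle, but slide the marker on the rim along until its index points at the needle's reading, and leave it there. Do not knock the amber jar or the weighing cup.

Things in the scene. Friction and masses are not known exactly. Their poses are not given: they have to be found in the camera images.
- gauge: Tensioner test gauge, fixed to the worktop: grey base 200 x 200 x 14 mm, round white dial (diameter 200 mm, top at 30 mm) on it. Origin: on the vertical pivot axis of arm, needle and marker, at worktop height; z up. Scale: ticks every 5 degrees, long ones every 15, over 90 degrees centred on the gauge's -y; zero is the end towards its +x, readings grow clockwise from above.
- hub_drum: Aluminium drum in the middle of the dial, diameter 92 mm, top at 85 mm, nut to 93 mm; fixed, origin as the gauge. The arm's stop is hidden in it, anywhere from 0.45 to 1.2 rad of arm travel, different every time. Its buffer yields about 1 mm per 3 N at the handle, so the stop is felt as a sudden steep rise of force.
- swing_arm (a joint): Angle of the sprung steel arm (rad): 0 at rest, grows as the handle goes clockwise seen from above. The spring needs 2.5 N at the handle at 0, rising evenly to 6 N at 1.2 rad; then the stop. 3 N above the spring's push seats it; over 18 N above it is forcing. On the way back it must stay below 3.5 rad/s: let go within 0.1 rad of rest it does, from far out it flies.
- handle (a point): Centre of the upright round black handle at the arm's end, on the side away from the scale: diameter 20 mm, from 65 to 115 mm above the worktop, 140 mm from the pivot. Below it a collar 26 mm wide and the flat arm, 24 mm wide, top at 61 mm. Seen from the pivot it lies exactly opposite the arm's reading on the scale. It does not turn on the arm.
- needle (a joint): Reading of the thin black drag needle (rad, same scale as the arm). It starts within 0.15 of zero; the arm's thin tail takes it along by an upright pin, and it stays by friction at the arm's peak. It reads like the arm where they touch.
- needle_tip (a point): Outer end of the needle, 90 mm from the pivot, 35 mm above the worktop. Its x axis points along the needle, outward. The needle is 3 mm thick; its pin, 58 mm from the pivot, stands up to 60 mm above the worktop.
- marker (a joint): Reading of the rim marker (rad, 0 to 1.6, same scale and direction as the needle). It starts at the high end and stays where it is left; about 1.2 N at the knob slides it. Equal readings mean that its index points at the needle.
- marker_knob (a point): Centre of the marker's upright round black knob, outside the dial: diameter 20 mm, from 29 to 75 mm above the worktop, 130 mm from the pivot. x axis outward from the pivot. It stands on an aluminium block 40 x 22 mm (top at 29 mm) that carries a small index at the dial's rim and slides round with it.
- amber_jar: Brown jar, 42 mm in diameter, 88 mm tall, loose bystander; origin in the middle of its underside.
- weigh_cup: Clear weighing cup, 58 mm in diameter, 32 mm tall, loose bystander; origin in the middle of its underside.

How it is judged:
On the way, in this order (a step that is already met when the one before it is completed fails the run):
1. the arm is pressed on its hidden stop (at least about 2 N at the handle above the spring's push) for 0.2 s (contact force between swing_arm and hub_drum above 8 N), for 0.2 s.
2. the arm is eased back to rest (value of joint swing_arm below 0.05 rad), for 0.2 s.
3. the marker is slid to the needle's reading (angle between the x axis of marker_knob and the x axis of needle_tip, either way round below 0.05 rad), for 0.2 s.
At the end, for the whole second after the job is handed in: The arm is back at rest (under 0.05 rad), the needle stands at the peak reading where the arm left it (over 0.35 rad), the marker points at it within 0.05 rad (about half a 5-degree division), and the amber jar and weighing cup stand where they stood (within 30 mm, the jar upright) (value of joint swing_arm below 0.05 rad and angle between the x axis of marker_knob and the x axis of needle_tip, either way round below 0.05 rad and value of joint needle above 0.35 rad and angle between amber_jar's own z axis and vertical below 0.2 rad and distance of each of amber_jar, weigh_cup from where it was at the start of the episode below 0.03 m); the robot touches nothing.
It fails at once if the arm is forced against its stop (more than about 18 N at the handle above the spring's push) (contact force between swing_arm and hub_drum above 72 N).
It fails at once if the arm flies back faster than 3.5 rad/s (velocity of joint swing_arm below -3.5 rad/s).
It fails at once if the needle is touched by the robot (contact force between any of the arm, the fingers and needle above 0.5 N).
It fails at once if the amber jar or the weighing cup is knocked away (distance of any of amber_jar, weigh_cup from where it was at the start of the episode above 0.03 m).
It also fails if it takes over 58 s, if anything falls off the work surface, if the arm or the gripper's body presses on something with over 40 N, if the wrist force passes 120 N, or if a joint passes its speed limit or range.

## Working session

There is one attempt and no reset: what is moved stays moved. The work goes in short steps, Python scripts to look and compute and a tool call to move; the robot and the scene stay as the last step left them, time stands still between calls to the robot, and variables do not carry over. Pictures are saved under pics/ and viewed, at most 10 in all, crops included, and the job is handed in when it is done.

Besides the shell and the picture viewer there is one more tool, called by a JSON object that holds its "api" and its "payload". send_rows: Moves the arm, as the interface text tells. Its arguments: {"type":"object","properties":{"steps":{"type":"array","items":{"type":"array","items":{"type":"array","items":{"type":"number"}}}},"grip_force":{"type":"number"}},"required":["steps"]}

```bash
mkdir -p pics
cat > h.py <<'E'
import numpy as np, cv2
from workcell import ctrl, viewer, ticket, models
def pix(cam,X):
    c=viewer.get_calibration(cam); p=np.array(c["R"])@np.array(X)+np.array(c["t"]); q=np.array(c["camera_matrix"])@p; return q[:2]/q[2]
def back(cam,u,v,z):
    c=viewer.get_calibration(cam); R=np.array(c["R"]);t=np.array(c["t"])
    d=R.T@np.linalg.inv(np.array(c["camera_matrix"]))@[u,v,1]; o=-R.T@t
    return o+d*(z-o[2])/d[2]
def st():
    s=ctrl.observe(); print({k:np.round(s[k],3) for k in("t","ee_pos","tool_rot","ft_force","gripper_width","qpos")})
E
python3 - <<'E'
from h import *
st()
for c in("top","scene"):
    cv2.imwrite(f"pics/{c}0.png",viewer.read_camera(c))
    for n in("gauge","hub_drum","handle","needle_tip","marker_knob","amber_jar","weigh_cup"):
        print(c,n,[(np.round(d["xyz"],3),round(d["conf"],2)) for d in models.look_for(n,c)[:2]])
st()
E
```

```text
{'t': np.float64(0.0), 'ee_pos': array([ 0.167, -0.627,  0.244]), 'tool_rot': array([-3.113e+00, -4.070e-01,  1.000e-03]), 'ft_force': array([-0.2  , -0.593, -0.081]), 'gripper_width': np.float64(0.085), 'qpos': array([ 1.213,  0.384,  0.044,  1.6  , -0.018,  1.161, -0.05 ])}
top gauge [(array([ 0.559, -0.072,  0.03 ]), 0.71)]
top hub_drum [(array([ 0.563, -0.074,  0.087]), 0.55)]
top handle [(array([0.517, 0.002, 0.065]), 0.64)]
top needle_tip [(array([0.519, 0.005, 0.055]), 0.71)]
top marker_knob [(array([ 0.477, -0.15 ,  0.031]), 0.41)]
top amber_jar [(array([0.452, 0.348, 0.067]), 0.65)]
top weigh_cup [(array([ 0.507, -0.337,  0.003]), 0.65)]
scene gauge [(array([ 0.541, -0.046,  0.031]), 0.88)]
scene hub_drum [(array([ 0.563, -0.059,  0.084]), 0.59), (array([0.497, 0.037, 0.061]), 0.33)]
scene handle [(array([0.496, 0.038, 0.059]), 0.58)]
scene needle_tip []
scene marker_knob [(array([ 0.465, -0.15 ,  0.037]), 0.52), (array([ 0.541, -0.045,  0.032]), 0.44)]
scene amber_jar [(array([0.44 , 0.362, 0.071]), 0.63)]
scene weigh_cup [(array([ 0.503, -0.347,  0.015]), 0.57)]
{'t': np.float64(0.8), 'ee_pos': array([ 0.167, -0.628,  0.245]), 'tool_rot': array([3.115, 0.407, 0.   ]), 'ft_force': array([-0.811, -0.678, -0.689]), 'gripper_width': np.float64(0.086), 'qpos': array([ 1.213,  0.383,  0.044,  1.598, -0.018,  1.161, -0.05 ])}
```

Run:
```python
from h import *
u,v=map(int,pix("top",[0.56,-0.07,0.03])); print(u,v)
im=cv2.imread("pics/top0.png"); print([pix("top",[x,y,0.03]).round() for x,y in((.66,-.07),(.56,.03))])
r=105; u0=max(u-r,0);v0=max(v-r,0); print("orig",u0,v0)
c=im[v0:v+r,u0:u+r]; cv2.imwrite("pics/topc.png",cv2.resize(c,(600,600*c.shape[0]//c.shape[1]),interpolation=cv2.INTER_CUBIC)[:600]); print(c.shape)
```

```text
305 219
[array([304., 186.]), array([271., 220.])]
orig 200 114
(210, 210, 3)
```

View pics/topc.png

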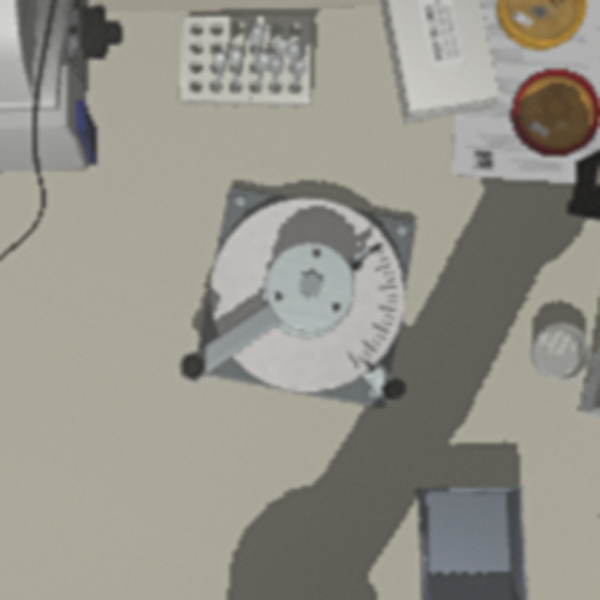

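View pics/scene0.png

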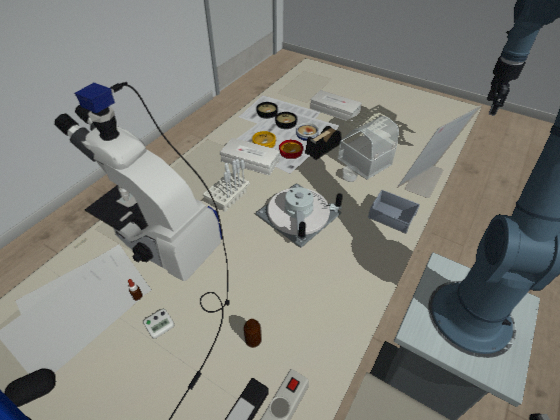

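The top crop shows the drum nut at (311,283), the handle at (192,366), the marker knob at (394,388) and the needle near the upper right end of the scale. The scene view shows the cup and jar well clear.

Run:
```python
from h import *
s=210/600
f=lambda x,y,z: back("top",200+x*s,114+y*s,z)
P=f(311,284,.093);H=f(192,364,.115);M=f(394,387,.075);N=f(379,246,.035)
print(P,H,M,N)
for n,A,r in(("H",H,.14),("M",M,.13),("N",N,.09)):
    d=(A-P)[:2]; print(n,np.hypot(*d),r,np.degrees(np.arctan2(d[1],d[0])))
c=[f(x,y,.014)[:2] for x,y in((238,182),(415,214),(380,405),(205,362))]; print(np.mean(c,0),[np.round(q,3) for q in c])
```

```text
[ 0.56794349 -0.07747933  0.093     ] [0.49061817 0.03959578 0.115     ] [ 0.46686853 -0.15658138  0.075     ] [ 0.6138077 -0.1523481  0.035    ]
H 0.14030603884647744 0.14 123.44381076242354
M 0.12834828389529976 0.13 -141.9529859636273
N 0.08780010751803435 0.09 -58.50858426287747
[ 0.57301165 -0.08091768] [array([ 0.689, -0.009]), array([ 0.65 , -0.194]), array([ 0.452, -0.149]), array([0.5  , 0.029])]
```

View pics/top0.png

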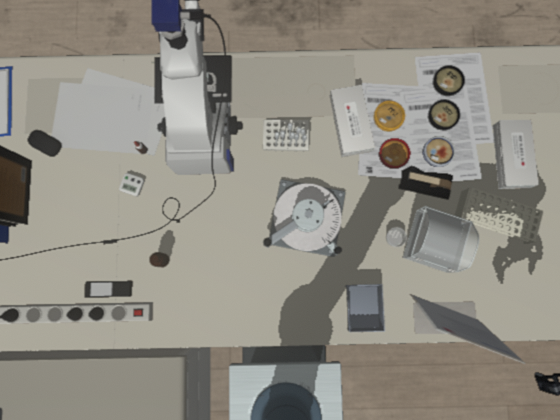

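Run:
```python
from h import *
def P(c):
    k=viewer.get_calibration(c); return np.array(k["camera_matrix"])@np.c_[k["R"],k["t"]]
for a,b in (((520,360),(480,106)),((412,295),(400,187)),((412,295),(480,106)),((520,360),(400,187)),((520,360),(442,170))):
    X=cv2.triangulatePoints(P("top"),P("scene"),np.float64(a).reshape(2,1),np.float64(b).reshape(2,1)); X=(X[:3]/X[3]).ravel(); print(a,b,X.round(3),pix("top",X)-a,pix("scene",X)-b)
print([back("top",u,v,0).round(3) for u,v in((415,303),(475,332),(412,295),(520,360))])
im=cv2.imread("pics/scene0.png")[60:220,320:540]; cv2.imwrite("pics/sc.png",cv2.resize(im,None,fx=3.5,fy=3.5,interpolation=cv2.INTER_CUBIC))
```

```text
(520, 360) (480, 106) [ 0.197 -0.526  0.289] [0.18070072 0.94022824] [-0.93675338 -0.10303181]
(412, 295) (400, 187) [ 0.332 -0.377 -0.002] [0.23590938 0.83363919] [-0.97339796 -0.14838503]
(412, 295) (480, 106) [ 0.282 -0.25   0.449] [ 2.91108272 37.92240176] [-37.69149505 -16.06528052]
(520, 360) (400, 187) [ 0.217 -0.788 -0.27 ] [ -9.05925717 -36.29994096] [40.91009243 -0.74801017]
(520, 360) (442, 170) [ 0.174 -0.716 -0.103] [ -3.73530267 -15.80145178] [17.11164983  0.50826655]
[array([ 0.311, -0.383,  0.   ]), array([ 0.226, -0.55 ,  0.   ]), array([ 0.334, -0.376,  0.   ]), array([ 0.146, -0.671,  0.   ])]
```

View pics/sc.png

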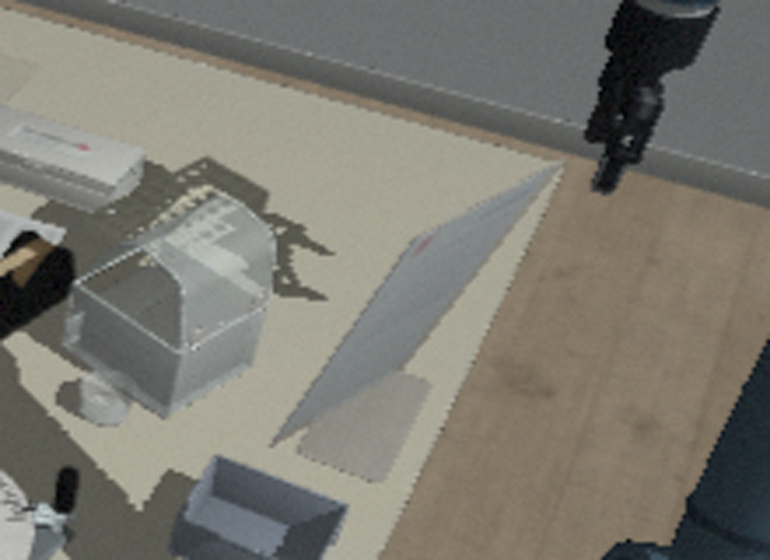

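The panel at right is an upright sheet roughly from (0.33,-0.38) to (0.20,-0.53), about 0.29 m high. It lies on my direct path, so I'll rise first.

{"api": "send_rows", "payload": {"steps": [[[0,0,6,0,0,0,4],[0,0,12,0,0,0,4],[0,0,18,0,0,0,4],[0,0,20,0,0,0,4],[0,0,20,0,0,0,4]]]}}

```text
t: 1.42
ee_pos: [0.1672, -0.629, 0.4482]
tool_rot: [3.11, 0.406, 0.002]
ft_force: [-0.4, 0.3, 0.2]
gripper_width: 0.0401
finger_force: 0.0
```

{"api": "send_rows", "payload": {"steps": [[[3.9,3.8,0,0,0,7.7,4],[7.8,7.6,0,0,0,15.5,4],[11.7,11.4,0,0,0,23.2,4],[15.5,15.2,0,0,0,31,4],[19.4,19,0,0,0,38.7,4],[23.3,22.8,0,0,0,46.5,4],[24.4,28.3,0,0,0,54.2,4],[25.6,33.8,0,0,0,62,4],[26.7,39.3,0,0,0,69.7,4],[27.9,44.9,0,0,0,77.5,4],[29,50.4,-3,0,0,85.2,4],[30.1,55.9,-6,0,0,93,4],[31.3,61.4,-9,0,0,100.7,4],[32.4,66.9,-12,0,0,108.5,4],[32.4,66.9,-16,0,0,108.5,4],[32.4,66.9,-20,0,0,108.5,4],[32.4,66.9,-22,0,0,108.5,4],[32.4,66.9,-22,0,0,108.5,4]]]}}

```text
t: 3.68
ee_pos: [0.4877, 0.0405, 0.2215]
tool_rot: [-1.485, -2.76, 0.006]
ft_force: [0.0, -0.3, -0.3]
gripper_width: 0.0401
finger_force: 0.0
```

Run:
```python
from h import *
st()
w=viewer.read_camera("wrist"); cv2.imwrite("pics/w1.png",w)
print(pix("wrist",[.4906,.0396,.115]),pix("wrist",[.568,-.0775,.093]))
for n in("handle","hub_drum"): print(n,models.look_for(n,"wrist")[:2])
```

```text
{'t': np.float64(3.675), 'ee_pos': array([0.488, 0.04 , 0.222]), 'tool_rot': array([-1.485, -2.76 ,  0.006]), 'ft_force': array([ 0.003, -0.302, -0.278]), 'gripper_width': np.float64(0.04), 'qpos': array([ 0.466,  0.164, -0.678,  1.967,  0.115,  1.058,  0.32 ])}
[276.07342808 219.71897032] [276.38231568 370.49131446]
handle [{'xyz': [0.5126, 0.0081, 0.0626], 'conf': 0.97}]
hub_drum [{'xyz': [0.5613, -0.064, 0.0794], 'conf': 0.82}]
```

View pics/w1.png

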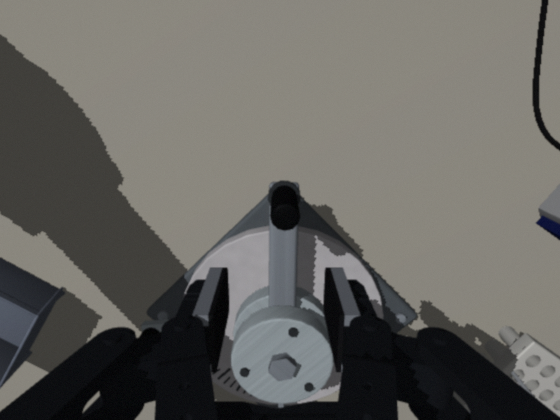

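The wrist view shows the handle top at (285,213), the nut at (284,367), with the arm along the picture's vertical.

Run:
```python
from h import *
H=back("wrist",285,213,.115);P=back("wrist",284,367,.093);d=(H-P)[:2]
print(H,P,np.hypot(*d),np.degrees(np.arctan2(d[1],d[0])))
```

```text
[0.49586593 0.04633273 0.115     ] [ 0.57517062 -0.0727902   0.093     ] 0.14310662077881842 123.65322436781443
```

{"api": "send_rows", "payload": {"steps": [[[0.65,0.45,-3,0,0,0,4.5],[0.65,0.45,-6,0,0,0,4.5],[0.65,0.45,-9,0,0,0,4.5],[0.65,0.45,-11,0,0,0,4.5],[0.65,0.45,-12.5,0,0,0,4.5],[0.65,0.45,-13.5,0,0,0,4.5],[0.65,0.45,-13.5,0,0,0,4.5]]]}}

```text
t: 4.7
ee_pos: [0.4975, 0.0453, 0.0902]
tool_rot: [-1.49, -2.766, 0.0]
ft_force: [-0.3, 0.1, -0.3]
gripper_width: 0.0451
finger_force: 0.0
```

Run:
```python
from h import *
st()
w=viewer.read_camera("wrist"); cv2.imwrite("pics/w2.png",w)
```

```text
{'t': np.float64(4.7), 'ee_pos': array([0.497, 0.045, 0.09 ]), 'tool_rot': array([-1.49 , -2.766,  0.   ]), 'ft_force': array([-0.296,  0.072, -0.251]), 'gripper_width': np.float64(0.045), 'qpos': array([ 0.373,  0.381, -0.619,  2.049,  0.305,  0.801,  0.156])}
```

View pics/w2.png

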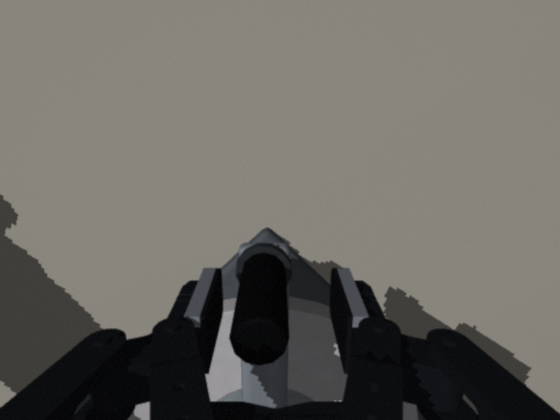

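The handle (top at (259,338)) stands between the two fingers (inner faces at about x = 215 and 340), slightly nearer the left, trailing finger. It is clear on both sides.

Run:
```python
from h import *
H=back("wrist",259,338,.115); e=np.array(ctrl.observe()["ee_pos"]); t=np.array([.834,.552,0]); r=np.array([-.552,.834,0])
print(H,(H-e)@t,(H-e)@r)
P=H-.14*r; print(P)
```

```text
[0.49185381 0.04604186 0.115     ] -0.0046662901661681105 0.0039226726740638615
[ 0.56913381 -0.07071814  0.115     ]
```

Run:
```python
import numpy as np
P=np.array([.570,-.0715]);e=np.array([.4975,.0453]);v=e-P; v2=v*(1+.002/.1375)
for f in list(range(0,25,3))+[24,25,26,28,30,32,34,36,38,40,42,44,46,48,50,52,54,56,58,60,62,64,66,68,70]:
    a=-np.radians(f); R=np.array([[np.cos(a),-np.sin(a)],[np.sin(a),np.cos(a)]]); print(f,((P+R@v2-e)*100).round(2),end=";")
```

```text
0 [-0.11  0.17];3 [0.52 0.54];6 [1.17 0.87];9 [1.84 1.17];12 [2.52 1.44];15 [3.21 1.67];18 [3.92 1.86];21 [4.63 2.02];24 [5.35 2.14];24 [5.35 2.14];25 [5.59 2.17];26 [5.83 2.2 ];28 [6.32 2.24];30 [6.8  2.26];32 [7.29 2.27];34 [7.78 2.26];36 [8.26 2.23];38 [8.75 2.19];40 [9.23 2.13];42 [9.71 2.05];44 [10.19  1.95];46 [10.66  1.84];48 [11.13  1.72];50 [11.6   1.57];52 [12.06  1.41];54 [12.51  1.24];56 [12.96  1.04];58 [13.4   0.84];60 [13.83  0.61];62 [14.26  0.38];64 [14.68  0.13];66 [15.08 -0.14];68 [15.48 -0.42];70 [15.87 -0.72];
```

{"api": "send_rows", "payload": {"steps": [[[-0.11,0.17,0,0,0,0,3],[-0.11,0.17,0,0,0,0,3],[0.52,0.54,0,0,0,-3,3],[1.17,0.87,0,0,0,-6,3],[1.84,1.17,0,0,0,-9,3],[1.84,1.17,0,0,0,-9,3]]]}}

```text
t: 5.5
ee_pos: [0.5154, 0.0563, 0.0902]
tool_rot: [-1.701, -2.64, 0.003]
ft_force: [-2.0, -2.7, 1.1]
gripper_width: 0.0299
finger_force: 1.4
```

{"api": "send_rows", "payload": {"steps": [[[0.68,0.27,0,0,0,-3,3],[1.37,0.5,0,0,0,-6,3],[2.08,0.69,0,0,0,-9,3],[2.79,0.85,0,0,0,-12,3],[3.51,0.97,0,0,0,-15,3],[3.51,0.97,0,0,0,-15,3]]]}}

```text
t: 6.25
ee_pos: [0.5499, 0.0658, 0.0898]
tool_rot: [-2.031, -2.396, 0.004]
ft_force: [-3.4, -2.7, 1.4]
gripper_width: 0.0299
finger_force: 1.7
```

{"api": "send_rows", "payload": {"steps": [[[0.24,0.03,0,0,0,-1,3],[0.48,0.06,0,0,0,-2,3],[0.48,0.06,0,0,0,-2,3]]]}}

```text
t: 6.62
ee_pos: [0.5553, 0.067, 0.0899]
tool_rot: [-2.073, -2.359, 0.002]
ft_force: [-3.0, -3.6, 0.1]
gripper_width: 0.0301
finger_force: 1.9
```

{"api": "send_rows", "payload": {"steps": [[[0.24,0.02,0,0,0,-1,3],[0.48,0.04,0,0,0,-2,3],[0.48,0.04,0,0,0,-2,3]]]}}

```text
t: 7.0
ee_pos: [0.56, 0.0674, 0.0898]
tool_rot: [-2.114, -2.322, 0.002]
ft_force: [-4.8, -3.1, -0.2]
gripper_width: 0.0298
finger_force: 2.3
```

{"api": "send_rows", "payload": {"steps": [[[0.24,0.01,0,0,0,-1,3],[0.48,0.02,0,0,0,-2,3],[0.48,0.02,0,0,0,-2,3]]]}}

```text
t: 7.38
ee_pos: [0.5632, 0.0674, 0.0897]
tool_rot: [-2.153, -2.284, 0.008]
ft_force: [-7.5, -3.7, 2.3]
gripper_width: 0.0298
finger_force: 3.8
```

{"api": "send_rows", "payload": {"steps": [[[0.15,0.01,0,0,0,-0.5,3],[0.25,0.01,0,0,0,-1,3],[0.25,0.01,0,0,0,-1,3]]]}}

```text
t: 7.75
ee_pos: [0.5647, 0.0673, 0.0896]
tool_rot: [-2.172, -2.264, 0.011]
ft_force: [-8.9, -4.8, 4.4]
gripper_width: 0.0302
finger_force: 4.6
```

{"api": "send_rows", "payload": {"steps": [[[0.15,0.0,0,0,0,-0.5,3],[0.25,0.0,0,0,0,-1,3],[0.25,0.0,0,0,0,-1,3],[0.25,0.0,0,0,0,-1,3]]]}}

```text
t: 8.25
ee_pos: [0.5663, 0.0672, 0.0896]
tool_rot: [-2.191, -2.244, 0.013]
ft_force: [-10.8, -5.0, 5.5]
gripper_width: 0.03
finger_force: 5.5
```

Run:
```python
from h import *
st()
w=viewer.read_camera("wrist"); cv2.imwrite("pics/w3.png",w)
im=viewer.read_camera("top")[140:290,220:390]; cv2.imwrite("pics/t3.png",cv2.resize(im,None,fx=3.8,fy=3.8,interpolation=cv2.INTER_CUBIC))
a=cv2.resize(w,(400,300)); b=cv2.resize(im,(340,300),interpolation=cv2.INTER_CUBIC); cv2.imwrite("pics/c3.png",np.hstack([a,b]))
```

```text
{'t': np.float64(8.25), 'ee_pos': array([0.566, 0.067, 0.09 ]), 'tool_rot': array([-2.191, -2.244,  0.013]), 'ft_force': array([-10.816,  -4.968,   5.539]), 'gripper_width': np.float64(0.03), 'qpos': array([ 0.205,  0.476, -0.477,  1.881,  0.282,  0.861, -0.391])}
```

View pics/c3.png

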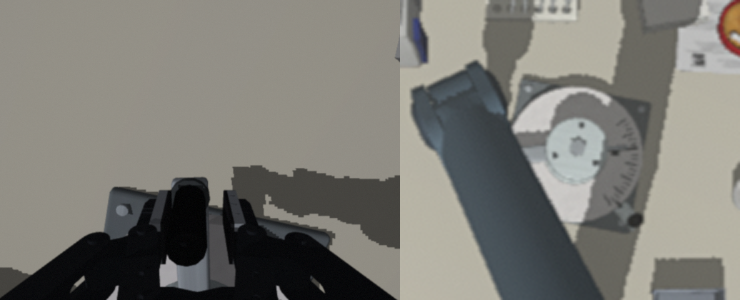

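The wrist view (left) shows the handle against the trailing pad. In the top view (right) the needle has moved mid-scale, near (615,153). The force rose from about 4 N to 11 N in 6 mm, so the arm is on its stop at about 0.52 rad. Now I ease it back.

{"api": "send_rows", "payload": {"steps": [[[-0.49,-0.01,0,0,0,2,3],[-0.97,-0.03,0,0,0,4,3],[-1.46,-0.07,0,0,0,6,3],[-1.94,-0.13,0,0,0,8,3],[-2.66,-0.25,0,0,0,11,3],[-3.37,-0.41,0,0,0,14,3],[-4.08,-0.6,0,0,0,17,3],[-4.77,-0.83,0,0,0,20,3],[-5.45,-1.1,0,0,0,23,3],[-6.12,-1.4,0,0,0,26,3],[-6.77,-1.73,0,0,0,29,3],[-7.0,-1.86,0,0,0,30,3],[-7.2,-1.98,0,0,0,31,3],[-7.4,-2.1,0,0,0,32,3],[-7.61,-2.22,0,0,0,33,3],[-7.82,-2.35,0,0,0,34,3],[-7.82,-2.35,0,0,0,34,3],[-7.82,-2.35,0,0,0,34,3]]]}}

```text
t: 10.6
ee_pos: [0.4929, 0.0445, 0.0906]
tool_rot: [1.441, 2.79, 0.001]
ft_force: [-0.8, -1.3, 0.2]
gripper_width: 0.0299
finger_force: 0.0
```

{"api": "send_rows", "payload": {"steps": [[[0,0,3,0,0,0,4],[0,0,7,0,0,0,4],[0,0,12,0,0,0,4],[-0.2,-2,12,0,0,-9.7,4],[-0.5,-4,12,0,0,-19.4,4],[-0.7,-6.5,12,0,0,-29,4],[-1,-9,12,0,0,-38.7,4],[-1.3,-11.5,12,0,0,-48.4,4],[-1.6,-14,12,0,0,-58,4],[-1.9,-16.5,12,0,0,-67.7,4],[-2.2,-18.5,12,0,0,-77.4,4],[-2.3,-19.5,12,0,0,-87,4],[-2.3,-19.5,12,0,0,-87,4]]]}}

```text
t: 12.22
ee_pos: [0.4692, -0.1514, 0.2103]
tool_rot: [2.967, 1.033, 0.0]
ft_force: [-0.6, 0.3, -0.2]
gripper_width: 0.0401
finger_force: 0.0
```

Run:
```python
from h import *
st()
w=viewer.read_camera("wrist"); cv2.imwrite("pics/w4.png",w)
print(pix("wrist",[.47,-.151,.075]),pix("wrist",[.57,-.0715,.093]))
for n in("marker_knob","needle_tip","handle"): print(n,models.look_for(n,"wrist")[:2])
```

```text
{'t': np.float64(12.225), 'ee_pos': array([ 0.469, -0.151,  0.21 ]), 'tool_rot': array([2.967, 1.033, 0.   ]), 'ft_force': array([-0.617,  0.254, -0.208]), 'gripper_width': np.float64(0.04), 'qpos': array([ 0.607,  0.149, -0.405,  1.986,  0.069,  1.019, -0.732])}
[279.69060386 203.63668349] [280.71186267   1.43546733]
marker_knob [{'xyz': [0.4735, -0.1502, 0.0309], 'conf': 0.63}]
needle_tip [{'xyz': [0.571, -0.1309, 0.0336], 'conf': 0.56}]
handle [{'xyz': [0.5169, -0.0097, 0.0599], 'conf': 0.87}]
```

View pics/w4.png

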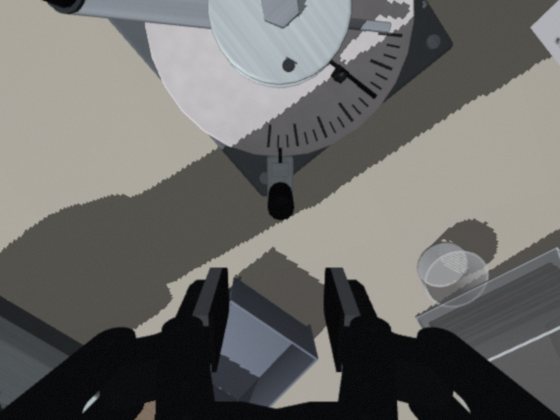

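The wrist view shows the arm back at rest, the marker knob top at (281,205), the needle from (334,64) to (375,96), and the zero end of the scale at right near (405,35).

Run:
```python
from h import *
K=back("wrist",281,204,.075);B=back("wrist",280,150,.031);N=back("wrist",375,96,.035);n=back("wrist",334,64,.035);U=back("wrist",282,2,.093)
cup=back("wrist",442,263,.032);print(K,B,N,n,U,"cup",cup)
# pivot: along knob & needle lines from lengths
an=np.degrees(np.arctan2(*(N-n)[1::-1])); P=N[:2]-.09*np.array([np.cos(np.radians(an)),np.sin(np.radians(an))]); print("needle dir",an,"P",P)
for P in(P,U[:2],np.array([.57,-.0715])):
    f=lambda A:(np.hypot(*(A[:2]-P)),np.degrees(np.arctan2(*(A[:2]-P)[::-1]))); print(P,"K",f(K),"B",f(B),"N",f(N))
```

```text
[ 0.4704833  -0.15100748  0.075     ] [ 0.49564397 -0.13045635  0.031     ] [ 0.57392148 -0.16118652  0.035     ] [ 0.57157213 -0.12139444  0.035     ] [ 0.57028588 -0.07127198  0.093     ] cup [ 0.5072502 -0.3063829  0.032    ]
needle dir -86.62113429279718 P [ 0.56861705 -0.07134297]
[ 0.56861705 -0.07134297] K (np.float64(0.12639883626582876), np.float64(-140.93047053380158)) B (np.float64(0.09391198850371936), np.float64(-140.99007227322525)) N (np.float64(0.09), np.float64(-86.62113429279715))
[ 0.57028588 -0.07127198] K (np.float64(0.12774312451254236), np.float64(-141.37751263806624)) B (np.float64(0.09525862425880353), np.float64(-141.58872769980061)) N (np.float64(0.08998801266434676), np.float64(-87.68456864752103))
[ 0.57   -0.0715] K (np.float64(0.12737744169551235), np.float64(-141.3773794869584)) B (np.float64(0.09489294284075858), np.float64(-141.58936291259803)) N (np.float64(0.08977221011976863), np.float64(-87.49637654790945))
```

{"api": "send_rows", "payload": {"steps": [[[0.1,0,-5,0,0,0,4],[0.1,0,-9,0,0,0,4],[0.1,0,-12,0,0,0,4],[0.1,0,-14,0,0,0,4],[0.1,0,-15,0,0,0,3],[0.1,0,-15,0,0,0,2.6],[0.1,0,-15,0,0,0,2.6]]]}}

```text
t: 13.3
ee_pos: [0.4711, -0.1505, 0.0612]
tool_rot: [2.966, 1.033, 0.002]
ft_force: [0.4, 0.0, -0.2]
gripper_width: 0.0261
finger_force: 0.0
```

Run:
```python
from h import *
st()
P=np.array([.570,-.0715]);e=np.array(ctrl.observe()["ee_pos"])[:2];v=(e-P); print(np.hypot(*v), np.degrees(np.arctan2(v[1],v[0])))
for f in range(0,61,4):
    a=np.radians(f); R=np.array([[np.cos(a),-np.sin(a)],[np.sin(a),np.cos(a)]]); print(f,((P+R@v-e)*100).round(2),end=";")
```

```text
{'t': np.float64(13.3), 'ee_pos': array([ 0.471, -0.151,  0.061]), 'tool_rot': array([2.966e+00, 1.033e+00, 2.000e-03]), 'ft_force': array([ 0.376,  0.028, -0.211]), 'gripper_width': np.float64(0.026), 'qpos': array([ 0.552,  0.38 , -0.367,  2.083,  0.206,  0.71 , -0.848])}
0.12658123470321275 -141.38279025171758
0 [0. 0.];4 [ 0.58 -0.67];8 [ 1.2 -1.3];12 [ 1.86 -1.88];16 [ 2.56 -2.42];20 [ 3.3  -2.91];24 [ 4.07 -3.34];28 [ 4.87 -3.72];32 [ 5.69 -4.04];36 [ 6.53 -4.3 ];40 [ 7.39 -4.51];44 [ 8.26 -4.65];48 [ 9.14 -4.74];52 [10.03 -4.76];56 [10.91 -4.72];60 [11.79 -4.62];
```

{"api": "send_rows", "payload": {"steps": [[[0.58,-0.67,0,0,0,4,2.6],[1.2,-1.3,0,0,0,8,2.6],[1.86,-1.88,0,0,0,12,2.6],[2.56,-2.42,0,0,0,16,2.6],[3.3,-2.91,0,0,0,20,2.6],[4.07,-3.34,0,0,0,24,2.6],[4.87,-3.72,0,0,0,28,2.6],[5.69,-4.04,0,0,0,32,2.6],[6.53,-4.3,0,0,0,36,2.6],[7.39,-4.51,0,0,0,40,2.6],[8.26,-4.65,0,0,0,44,2.6],[9.14,-4.74,0,0,0,48,2.6],[10.03,-4.76,0,0,0,52,2.6],[10.47,-4.74,0,0,0,54,2.6],[10.47,-4.74,0,0,0,54,2.6]]]}}

```text
t: 15.18
ee_pos: [0.5755, -0.1981, 0.0609]
tool_rot: [2.175, 2.266, 0.001]
ft_force: [-0.1, -0.1, 0.1]
gripper_width: 0.026
finger_force: 0.0
```

{"api": "send_rows", "payload": {"steps": [[[0,0,0,0,0,0,4.2],[0,0,0,0,0,0,4.2],[0,0,3,0,0,0,4.2],[0,0,8,0,0,0,4.2],[0,0,13,0,0,0,4.2],[0,0,15,0,0,0,4.2],[0,0,15,0,0,0,4.2]]]}}

```text
t: 16.05
ee_pos: [0.5759, -0.198, 0.2118]
tool_rot: [2.172, 2.265, 0.002]
ft_force: [0.4, -0.3, -0.7]
gripper_width: 0.0419
finger_force: 0.0
```

Run:
```python
from h import *
st()
w=viewer.read_camera("wrist"); cv2.imwrite("pics/w5.png",w)
u,v=map(int,pix("wrist",[.57,-.17,.04])); print(u,v)
v0=max(v-130,0);u0=u-130;print("orig",u0,v0)
c=w[v0:v0+200,u0:u0+260]; cv2.imwrite("pics/w5c.png",cv2.resize(c,None,fx=3,fy=3,interpolation=cv2.INTER_CUBIC))
```

```text
{'t': np.float64(16.05), 'ee_pos': array([ 0.576, -0.198,  0.212]), 'tool_rot': array([2.172e+00, 2.265e+00, 2.000e-03]), 'ft_force': array([ 0.362, -0.283, -0.716]), 'gripper_width': np.float64(0.042), 'qpos': array([ 0.749,  0.403, -0.602,  1.71 ,  0.252,  1.103,  0.111])}
272 158
orig 142 28
```

View pics/w5c.png

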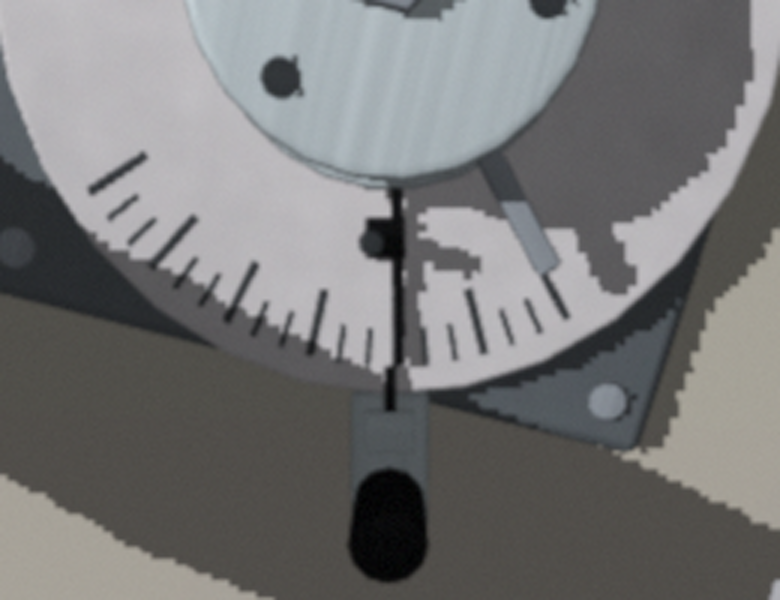

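The marker index, at crop (390,390), sits slightly left of the needle tip at (399,363). The arm tail is back at zero.

Run:
```python
from h import *
f=lambda x,y,z: back("wrist",142+x/3,28+y/3,z)[:2]
N=f(399,363,.035);n=f(396,195,.035);I=f(390,385,.031);I2=f(390,408,.031);K=f(388,541,.075)
P0=np.array([.57,-.0715])
for P in(P0,P0+[.002,0],P0-[.002,0]):
    g=lambda A:round(np.degrees(np.arctan2(*(A-P)[::-1])),2); print([g(a) for a in(N,n,I,I2,K)],np.hypot(*(K-P)),np.hypot(*(N-P)))
print(np.degrees(np.arctan2(*(N-n)[::-1])),np.degrees(np.arctan2(*(K-I)[::-1])), K)
```

```text
[np.float64(-88.82), np.float64(-90.71), np.float64(-90.18), np.float64(-90.04), np.float64(-89.63)] 0.12876689013708387 0.09159756114002104
[np.float64(-90.07), np.float64(-93.05), np.float64(-91.35), np.float64(-91.13), np.float64(-90.52)] 0.12876959002825214 0.09157829801370215
[np.float64(-87.57), np.float64(-88.37), np.float64(-89.01), np.float64(-88.94), np.float64(-88.74)] 0.12879525098041278 0.09166046992304448
-86.66421812527102 -87.8698552290302 [ 0.57082617 -0.20026424]
```

{"api": "send_rows", "payload": {"steps": [[[0,0,-5,0,0,0,4.2],[0,0,-9,0,0,0,4.2],[0,0,-13,0,0,0,4.2],[0,0,-15,0,0,0,4.2],[0,0,-15,0,0,0,2.6],[0,0,-15,0,0,0,2.6],[0.15,0,-15,0,0,0,2.6],[0.28,0,-15,0,0,0,2.6],[0.28,0,-15,0,0,0,2.6],[0.28,0,-15,0,0,0,2.6],[0.28,0,-15,0,0,0,4.2],[0.28,0,-15,0,0,0,4.2],[0.28,0,-11,0,0,0,4.2],[0.28,0,-6,0,0,0,4.2],[0.28,0,0,0,0,0,4.2],[0.28,0,0,0,0,0,4.2]]]}}

```text
t: 18.1
ee_pos: [0.5823, -0.1984, 0.217]
tool_rot: [2.166, 2.259, 0.009]
ft_force: [0.3, -0.7, -0.2]
gripper_width: 0.0421
finger_force: 0.0
```

Run:
```python
from h import *
st()
w=viewer.read_camera("wrist"); cv2.imwrite("pics/w6.png",w)
c=w[28:228,142:402]; cv2.imwrite("pics/w6c.png",cv2.resize(c,None,fx=3,fy=3,interpolation=cv2.INTER_CUBIC))
```

```text
{'t': np.float64(18.1), 'ee_pos': array([ 0.582, -0.198,  0.217]), 'tool_rot': array([2.166, 2.259, 0.009]), 'ft_force': array([ 0.265, -0.747, -0.186]), 'gripper_width': np.float64(0.042), 'qpos': array([ 0.749,  0.405, -0.608,  1.698,  0.256,  1.106,  0.108])}
```

View pics/w6c.png

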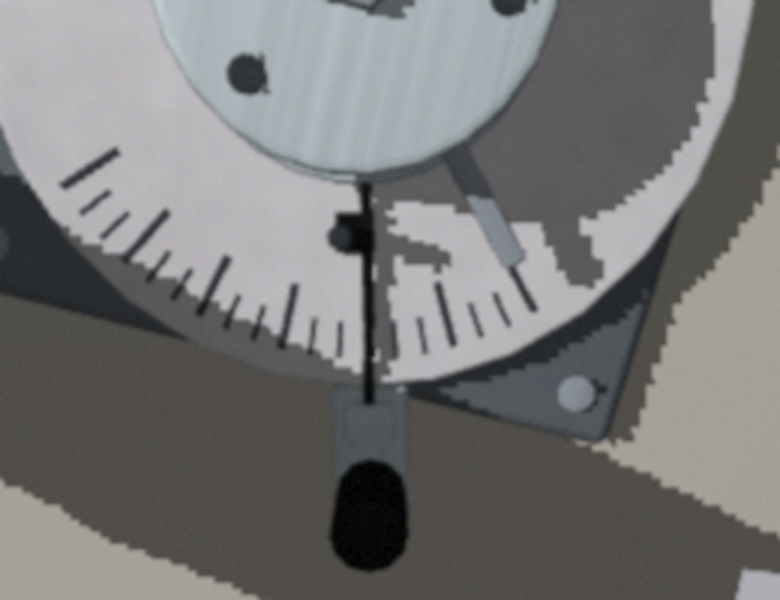

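The marker index now lines up with the needle at about x = 370, the arm tail is at zero, and the gripper is clear.

```bash
python3 -c "
from workcell import ticket
print(ticket.sign_off())"
```

```text
the job is handed in; nothing more can be done
None
```

I pushed the arm onto its stop at about 0.52 rad with roughly 11 N at the handle, eased it back to rest, slid the marker into line with the needle, and handed the job in; no verdict was returned.

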